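# Pin-release the filter drawer and load the holder

### The arm

A 6-joint arm with a two-finger parallel gripper is mounted at the origin on the work surface. World frame = base frame: x ahead of the robot, y to its left, z up, the work surface at z = 0. Lengths are in mm, angles in rad, forces in N, time in s.
With the tool pointing down it reaches from about 275 to 975 mm from the base axis. Payload 8.4 kg.
Tool frame: the origin (TCP) lies between the finger pads; the fingertips stand 19 mm ahead of it and the grasp point (between the pads) is the TCP; y points along the fingers, x is the direction in which the jaws open and shut, and the axes are right-handed (so a half turn about y gives the same grasp; the last joint's range is limited). The gripper opens to 92 mm and grips with 3 to 60 N. Pads are 20 mm wide; open, the fingers measure 128 mm over their backs; the gripper's body (75 mm by 189 mm) begins 69 mm behind the grasp point.
Start: joints at [-1.303, 0.353, 1.633, -0, 1.155, -0.002], TCP at [166.585, -602.393, 233.583] pointing down, gripper open.
Joint ranges: [-2.63, 2.63], [-0.92, 2.1], [0.06, 2.66], [-1.3, 4.44], [0, 2.69], [-3.02, 3.02]. Speed limits (rad/s): [2.22, 2.22, 2.79, 3.14, 3.14, 3.14].

### API

Orientations are given as [roll, pitch, yaw] about the fixed x, y, z axes, in that order (R = Rz(yaw) Ry(pitch) Rx(roll)).
In Python, from rig import bot, imaging, job_done, finder gives the robot as it stands. The module is installed in compiled form; this text tells all that it offers.
- The arm moves only by the tool move_arm, never from a script. Its argument "moves" is a list that holds one entry, the list of rows, each a list of 4 numbers: the shift along the tool's x, y, z in cm, then the turn about the tool's y in rad. In form: [[[x, y, z, yaw], ...]]. A call has 1 to 10 rows; each row shifts and turns the commanded pose from where the row before left it, along the tool's axes as they then stand; what a row does not reach is not made up. A row lasts 1/12 s, in which the tool goes at most 41.7 mm and 7.16 degrees, less where a joint would pass 70% of its speed; a pose out of reach is approached as far as the arm can. A call with a gripper value outside its range is refused whole. "claw" is the opening, from 0 (shut) to 1 (fully open), set as the call begins (left out, the last holds). The fingers move at their own pace and stop on an object; the grip force is fixed at half the most. Time passes only in rows, so rows that do not move let the fingers close. It gives the time, the measured TCP pose, the force and the opening at its end, in the units of the state.
- bot.state(): the state, without advancing time (a new reading comes with each control period).
- imaging.grab_frame(name): name is "scene" or "side" or "wrist"; returns a dict with "pixels" (400x640x3 uint8, red, green, blue), "intrinsics" (3x3 intrinsics, pixels), "k1" (the pictures are not rectified: a ray, as slopes to the right and down, at radius r is drawn at 1 + k1 r^2 times it, then the intrinsics apply), "pose" (4x4, takes a point from camera to world coordinates). Camera axes: x right, y up, looking along -z (the intrinsics and any distortion apply to the point x, -y, -z); pixel columns grow to the right and rows downward; lengths in mm; the calibration is good to about 2 mm. A picture is of the moment at which its call begins. There is no depth.
- job_done(): hands the job in, once; it reports no verdict.
Trained networks look in a picture, given as the dict that the camera call returned (one of the last four; its "shot" number tells which), for a name from the list of things; names that differ only in an ending like _2 or _b are one class to them, and where a whole thing is asked for, a point or a joint stands for the part that bears it (a point fixed in the world has none). Each returns a list of dicts, best first, with "conf" (0 to 1); they miss things now and then, are a little off and sometimes report something else, mostly with a low value. They report only what shows in the picture. A call takes as long as a camera call.
- finder.recognise(picture, thing): "extent" ([left, top, right, bottom] in pixels, round what is visible of it).
- finder.tip_of(picture, thing): "uv" ([column, row] in pixels: a listed point, or the origin of a listed thing).
The state is a dict: "clock": time; "q": joint angles; "qvel": joint speeds; "joint_torque": joint torques, N m; "position": TCP position; "eef_rot": TCP orientation; "force": force on the tool from outside, world axes, zero at the start; "ft_torque": the same for the moment, N m; "opening": finger opening in mm.
Only numpy, scipy, OpenCV 4.12 (cv2) and the standard library are available. Lean on these libraries where they do the work, as an engineer would, in place of code of your own. Each camera call takes 0.05 s, during which the arm holds its last target. There are 200 camera calls.

### The job

Free the filter module's latched drawer: take the release pin from its parking block, push its thin end into the small hole in the module's front until the hidden latch lets go and the drawer springs right out, then lay the pin down on the bench. Finally seat the flanged filter holder, flange down and fully home, on the drawer's centring spigot, and leave the drawer open. Do not disturb the mouse, slide box, bottle or objective case.

Things in the scene. Friction and masses are not known exactly. Their poses are not given: they have to be found in the camera images.
- pin: release pin, 90 g: square aluminium handle 18 x 18 x 60 mm, and on its axis a round-ended steel shank 8 mm in diameter, 95 mm long. Origin on the axis where shank meets handle; x along the shank to the tip, handle from x = -60 mm to 0. Starts level in the parking block, handle first, axis 35 mm above the bench. On the bench it lies flat on its handle, axis 9 mm up.
- pin_tip (a point): end of the pin's shank, 95 mm from the pin's origin along its x. At the start only the last 70 mm of the shank stands out of the block: held there, the pin is too short to reach the latch and must be laid down and retaken by its handle.
- dock: grey parking block, fixed, 100 (x) x 50 (y) x 58 mm high, origin under its centre. Its roofed socket, 24 x 24 mm, 92 mm deep, floor 26 mm above the bench, opens in its -x face; the pin is drawn straight out along the block's -x (85 mm until the handle is free).
- unit: filter module, fixed white housing 140 (x) x 260 (y) x 110 mm high, origin under its centre; front face at x = -70 mm, towards the robot. In front: the black drawer face (124 mm wide, 16 to 84 mm up, middle at y = +52 mm, 8 mm proud) and at y = -80 mm a square metal boss 34 mm wide, 15 mm proud, with the release hole.
- hole (a point): centre of the release hole's mouth on the boss's end face, 55 mm above the bench; axes as unit's. Hole 14 mm in diameter, level along +x. The latch paddle lies 56 mm inside, yields on a spring (about 4 N rising to 8 N), lets the drawer go with the pin's tip about 62 to 64 mm past the mouth, and meets its stop beyond 75 mm.
- drawer (a joint): how far the drawer stands out (m): 0 latched shut, 0.10 fully out. A spring throws it out along the unit's -x when the latch lets go (about 8 N at first, 2 N when fully out); it has no handle.
- spigot (a point): foot of the centring spigot on the drawer's floor, 40 mm above the bench, moving with the drawer; axes as unit's. Spigot 24 mm in diameter, 10 mm high, top 3 mm tapered to 19 mm. Drawer out: 55 mm before the unit's front face, 45 mm behind the drawer's face (its top 44 mm above the drawer floor); side rails 14 mm high, 56 mm either side.
- cap: flanged filter holder, dark metal, about 150 g, round: flange 60 mm in diameter, 6 mm thick, at the bottom; hub 34 mm in diameter above it; 38 mm high in all, closed on top; bore 27 mm in diameter, 14 mm deep in its underside. Origin at the centre of its underside, z up through the hub. Starts upright on the bench, flange down.
- mouse: computer mouse, black, about 100 x 56 x 33 mm, loose, bystander; origin under its centre, x along its length
- slidebox: box for slides, white and grey, 90 x 50 x 33 mm, loose, bystander; origin under its centre, x along its length
- oilbottle: small amber bottle with black cap, 38 mm in diameter, 85 mm high, loose, bystander; origin under its centre
- objcase: clear round objective case, 42 mm in diameter, 70 mm high, loose, bystander; origin under its centre

How it is judged:
By the outcome, as a careful person would: the job done as asked, in the order asked, and still so for the second after the job is handed in, with the robot touching nothing.
It also fails if it takes over 72 s, if anything falls off the work surface, if the arm or the gripper's body presses on something with over 40 N, if the wrist force passes 120 N, or if a joint passes its speed limit or range.

## Working session

There is one attempt and no reset: what is moved stays moved. The work goes in short steps, Python scripts to look and compute and a tool call to move; the robot and the scene stay as the last step left them, time stands still between calls to the robot, and variables do not carry over. Pictures are saved under pics/ and viewed, about 8 in all and at most 12, crops included, and the job is handed in when it is done.

Besides the shell and the picture viewer there is one more tool, called by a JSON object that holds its "fn" and its "kwargs". move_arm: Moves the arm, as the interface text tells. Its arguments: {"type":"object","properties":{"moves":{"type":"array","items":{"type":"array","items":{"type":"array","items":{"type":"number"}}}},"claw":{"type":"number"}},"required":["moves"]}

```bash
mkdir -p pics; cat > h.py <<'E'
import numpy as np, cv2
from rig import bot, imaging, job_done, finder
from scipy.spatial.transform import Rotation as R
def ray(f,uv):
    K=np.array(f["intrinsics"],float); T=np.array(f["pose"],float)
    d=cv2.undistortPoints(np.array([[uv]],float),K,np.array([f["k1"],0,0,0,0],float))[0,0]
    v=T[:3,:3]@np.array([d[0],-d[1],-1]); return T[:3,3],v/np.linalg.norm(v)
def onz(f,uv,z):
    o,v=ray(f,uv); return o+v*(z-o[2])/v[2]
def tri(rs):
    A=0;b=0
    for o,v in rs:
        P=np.eye(3)-np.outer(v,v); A=A+P; b=b+P@o
    x=np.linalg.solve(A,b); return x,[np.linalg.norm((np.eye(3)-np.outer(v,v))@(x-o)) for o,v in rs]
def proj(f,p):
    T=np.array(f["pose"],float); c=T[:3,:3].T@(np.array(p,float)-T[:3,3]); s=np.array([c[0],-c[1]])/-c[2]
    s=s*(1+f["k1"]*(s@s)); K=np.array(f["intrinsics"]); return K[:2,:2]@s+K[:2,2]
def save(f,n): cv2.imwrite("pics/"+n,f["pixels"][:,:,::-1])
E
cat > a.py <<'E'
from h import *
np.set_printoptions(precision=1,suppress=True)
s=bot.state(); print(s)
F={n:imaging.grab_frame(n) for n in("scene","side","wrist")}
for n in F: save(F[n],n+"0.png"); print(n,F[n]["pose"],F[n]["k1"])
for t in("pin","pin_tip","dock","unit","hole","spigot","cap","mouse","slidebox","oilbottle","objcase"):
    for n in F:
        try: r=finder.tip_of(F[n],t)[:2]
        except Exception as e: r=[];print(e)
        print(t,n,[(np.round(q["uv"],1),round(q["conf"],2)) for q in r], [onz(F[n],q["uv"],{"pin":35,"pin_tip":35,"hole":55,"spigot":40}.get(t,0))[:2] for q in r])
E
python3 a.py; python3 -c "
import cv2,numpy as np
a=[cv2.imread('pics/%s0.png'%n) for n in('scene','side')]
cv2.imwrite('pics/both0.png',np.vstack([a[0][:300],a[1][:300]]))"
```

```text
{'clock': 0.0, 'q': array([-1.3,  0.4,  1.6, -0. ,  1.2, -0. ]), 'qvel': array([ 0.,  0.,  0., -0., -0., -0.]), 'joint_torque': array([ -0. , -59.4, -33.4,   0.1,   0. ,  -0. ]), 'position': array([ 166.4, -601.9,  232.8]), 'eef_rot': array([-1.6,  0. , -1.3]), 'force': array([ 0.1,  0.6, -0.5]), 'ft_torque': array([ 0., -0.,  0.]), 'opening': 92.08805295842569}
scene [[   0.2   -0.7    0.7 1445.6]
 [   1.     0.2   -0.1 -193.6]
 [  -0.     0.7    0.7  905.1]
 [   0.     0.     0.     1. ]] -0.11199740827636506
side [[   1.     0.1   -0.2  365.1]
 [  -0.2    0.5   -0.8 -935.2]
 [  -0.     0.9    0.5  628.9]
 [   0.     0.     0.     1. ]] 0.013415467420915842
wrist [[   0.3    0.9    0.3  240. ]
 [  -1.     0.3    0.1 -580.8]
 [  -0.    -0.3    1.   383.6]
 [   0.     0.     0.     1. ]] -0.0422711426898626
pin scene [] []
pin side [] []
pin wrist [] []
pin_tip scene [(array([202.3, 188.6]), 0.4)] [array([ 468.9, -311.2])]
pin_tip side [(array([291.5, 302.8]), 0.67)] [array([ 456.1, -318.5])]
pin_tip wrist [] []
dock scene [(array([369. , 166.5]), 0.67), (array([203.1, 228.5]), 0.65)
[... 701 characters left out ...]
), 0.75), (array([347. , 302.6]), 0.27)] [array([560.1, 325.2]), array([ 577.5, -313.9])]
cap wrist [] []
mouse scene [(array([262.4, 182.2]), 0.85)] [array([ 440.6, -155.7])]
mouse side [(array([273.7, 269.2]), 0.59)] [array([ 442.1, -158.8])]
mouse wrist [] []
slidebox scene [(array([369.4, 167.7]), 0.87)] [array([447.2, 139.6])]
slidebox side [(array([263.3, 207.1]), 0.88)] [array([458.2, 143.6])]
slidebox wrist [] []
oilbottle scene [(array([458.1, 222.3]), 0.55)] [array([693.9, 297.6])]
oilbottle side [(array([326.7, 177.1]), 0.54)] [array([698.9, 285.7])]
oilbottle wrist [] []
objcase scene [] []
objcase side [(array([397.6, 290. ]), 0.59)] [array([ 698.6, -306.7])]
objcase wrist [] []
```

View pics/scene0.png

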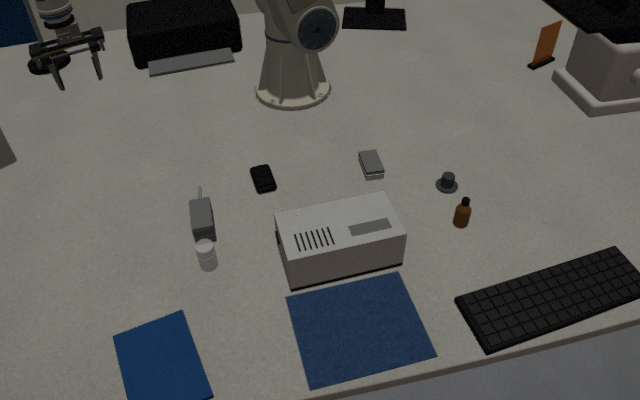

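View pics/side0.png

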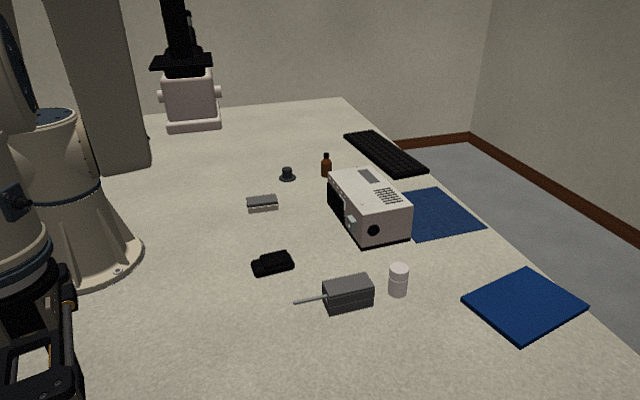

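The scene camera shows the dock near (203,220), with the pin shank pointing towards the robot. The mouse is at (262,180), the slide box at (370,163), the cap at (448,182), the bottle at (462,213) and the module at (340,240). The side camera agrees. Next I'll bring the wrist camera over the dock.

{"fn": "move_arm", "kwargs": {"moves": [[[0,0,0,0.089],[0,0,0,0.089],[0,0,0,0.089],[-2.8,0,2.9,0],[-2.8,0,2.9,0],[-2.8,0,2.9,0],[-2.8,0,2.9,0],[-2.8,0,2.9,0],[-2.8,0,2.9,0],[-2.8,0,2.9,0]]], "claw": 0.5}}

```text
clock: 2.63
position: [370.1, -404.3, 233.8]
eef_rot: [-1.57, -0.0, -1.568]
force: [0.3, 0.6, -0.7]
opening: 46.0
```

{"fn": "move_arm", "kwargs": {"moves": [[[-2.8,-0.5,2.9,0],[-2.8,-0.5,2.9,0],[-2.8,-0.5,2.9,0],[0,0,0,0],[0,0,0,0]]]}}

```text
clock: 3.05
position: [457.2, -320.3, 248.9]
eef_rot: [-1.57, -0.0, -1.564]
force: [-0.6, -0.0, 0.9]
opening: 45.9
```

```bash
cat > w.py <<'E'
import sys
from h import *
np.set_printoptions(precision=3,suppress=True)
s=bot.state(); print(s["clock"],s["position"],s["eef_rot"],s["force"],s["opening"])
Z={"pin":35,"pin_tip":35,"hole":55,"spigot":40}
name=sys.argv[1]; cam=sys.argv[2].split(",")
for c in cam:
    f=imaging.grab_frame(c); save(f,name+c+".png")
    for t in sys.argv[3:]:
        t,_,z=t.partition("@"); z=float(z) if z else Z.get(t,0)
        print(c,t,[(np.round(q["uv"],1),round(q["conf"],2),onz(f,q["uv"],z)[:2]) for q in finder.tip_of(f,t)[:2]])
E
python3 w.py a wrist pin pin_tip dock hole mouse
```

```text
3.05 [ 457.206 -320.272  248.899] [-1.57  -0.    -1.564] [-0.647 -0.021  0.859] 45.94142460653163
wrist pin []
wrist pin_tip [(array([316.4, 181.8]), 0.59, array([ 453.081, -317.799]))]
wrist dock [(array([315.4,  62.6]), 0.95, array([ 575.967, -315.931]))]
wrist hole []
wrist mouse [(array([174.9, 184.9]), 0.73, array([ 440.758, -151.397]))]
```

View pics/awrist.png

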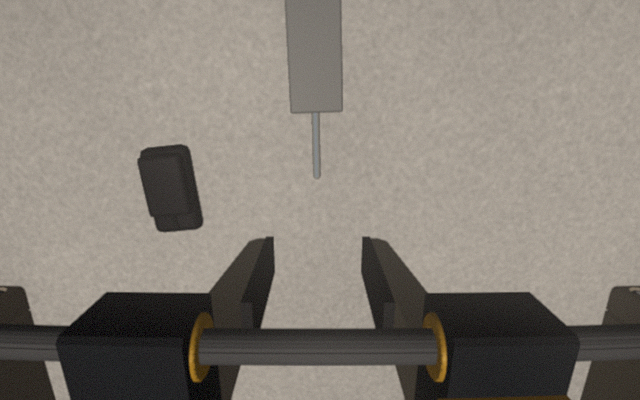

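The wrist view shows the shank running from (316,113) to (317,178). The block's front edge goes from (291,112) to (342,110), and the mouse is at left.

```bash
python3 - <<'E'
from h import *
import cv2
np.set_printoptions(precision=1,suppress=True)
f=imaging.grab_frame("wrist"); im=f["pixels"]; g=cv2.cvtColor(im,cv2.COLOR_RGB2GRAY).astype(int)
P=[]
for r in range(118,178,6):
    row=g[r,300:335]; bg=np.median(row); w=np.clip(bg-6-row,0,None)
    # edges by gradient
    d=np.abs(np.diff(cv2.GaussianBlur(row.astype(np.float32).reshape(1,-1),(1,1),0)[0])); idx=np.argsort(d)[-4:]
    P.append((300+idx.mean()+.5,r)); print(r,row[8:26])
for u in [(316.2,113),(316.2,116),(317.2,176),(317.3,180)]: print(u,onz(f,u,35))
for u in [(291,112),(342,110),(286,2),(341,2)]: print(u,onz(f,u,58))
E
```

```text
118 [156 125 124 133 136 135 134 123 109 134 154 158 156 157 161 159 158 155]
124 [155 128 121 132 138 139 133 122 109 129 153 157 151 148 147 153 148 149]
130 [155 136 121 131 134 137 136 127 115 122 156 159 162 160 158 157 152 156]
136 [152 143 121 126 138 135 134 135 110 113 151 161 159 158 158 159 156 161]
142 [166 155 125 126 134 131 134 130 115 118 154 156 162 162 160 159 155 152]
148 [163 154 126 126 132 139 138 129 119 114 150 163 160 161 153 155 155 155]
154 [157 152 126 122 132 138 139 132 120 108 127 158 165 161 164 160 157 155]
160 [163 156 132 117 131 133 136 133 125 115 131 149 155 152 155 157 151 150]
166 [162 153 133 118 128 137 139 132 121 112 122 151 161 156 161 162 162 160]
172 [165 169 158 128 126 133 139 137 130 114 130 155 162 161 162 157 158 156]
(316.2, 113) [ 521.6 -319.8   35. ]
(316.2, 116) [ 518.7 -319.8   35. ]
(317.2, 176) [ 456.9 -320.8   35. ]
(317.3, 180) [ 452.6 -320.9   35. ]
(291, 112) [ 523.1 -296.1   58. ]
(342, 110) [ 525.  -344.2   58. ]
(286, 2) [ 617.9 -293.3   58. ]
(341, 2) [ 617.9 -341.7   58. ]
```

{"fn": "move_arm", "kwargs": {"moves": [[[0,0,0,-0.02],[-0.05,3.9,0.86,0],[-0.05,3.9,0.86,0],[-0.05,3.9,0.86,0],[-0.03,3.9,0.86,0],[0,3.9,0.87,0],[0,0.7,0,0],[0,0,0,0],[0,0,0,0]]]}}

```text
clock: 4.15
position: [498.8, -319.2, 47.4]
eef_rot: [-1.571, 0.0, -1.548]
force: [-0.3, 0.8, -0.0]
opening: 45.9
```

```bash
python3 w.py b wrist,side pin_tip dock; python3 -c "
import cv2,numpy as np
a=cv2.imread('pics/bwrist.png');b=cv2.imread('pics/bside.png')
b=cv2.resize(b[230:330,240:400],(640,400),interpolation=cv2.INTER_CUBIC)
cv2.imwrite('pics/b.png',cv2.resize(np.vstack([a[:250],b]),None,fx=.9,fy=.9))"
```

```text
4.15 [ 498.766 -319.244   47.423] [-1.571  0.    -1.548] [-0.268  0.802 -0.018] 45.916064622065036
wrist pin_tip [(array([316.8, 333.9]), 0.9, array([ 454.526, -318.634]))]
wrist dock [(array([313.2, 101.7]), 0.59, array([ 575.83 , -313.902]))]
side pin_tip [(array([291.3, 302.5]), 0.5, array([ 455.866, -317.563]))]
side dock [(array([349.3, 303.3]), 0.56, array([ 581.61 , -317.272]))]
```

View pics/b.png

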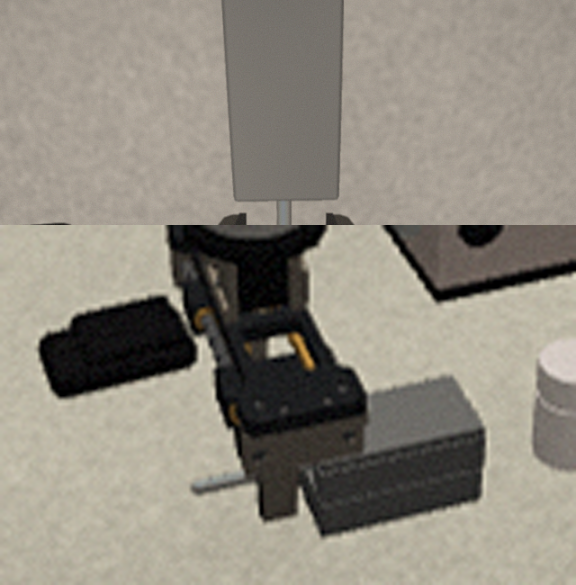

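The shank sits between the open fingers (shank at column 283, fingers at 235 and 340), and the side view confirms the height. Closing.

{"fn": "move_arm", "kwargs": {"moves": [[[-0.12,0,0,0],[0,0,0,0],[0,0,0,0],[0,0,0,0],[0,0,0,0],[0,0,0,0],[0,0,0,0],[0,0,0,0]]], "claw": 0}}

```text
clock: 5.12
position: [498.8, -317.6, 46.5]
eef_rot: [-1.571, 0.0, -1.548]
force: [-1.0, -0.2, 1.0]
opening: 6.5
```

{"fn": "move_arm", "kwargs": {"moves": [[[0,0,-0.7,0],[0,0,-1,0],[0,0,-1.2,0],[0,0,-1.2,0],[0,0,-1.2,0],[0,0,-1.2,0],[0,0,-1.2,0],[0,0,-1.2,0],[0,0,-1,0],[0,0,-0.8,0]]]}}

```text
clock: 5.95
position: [390.3, -319.9, 46.5]
eef_rot: [-1.571, 0.0, -1.548]
force: [-1.6, -0.1, -0.6]
opening: 6.7
```

```bash
python3 w.py c wrist,side pin_tip pin; python3 -c "
import cv2,numpy as np
a=cv2.imread('pics/cwrist.png');b=cv2.imread('pics/cside.png')
b=cv2.resize(b[230:330,200:360],(640,400),interpolation=cv2.INTER_CUBIC)
cv2.imwrite('pics/c.png',cv2.resize(np.vstack([a[:250],b]),None,fx=.9,fy=.9))"
```

```text
5.95 [ 390.294 -319.884   46.52 ] [-1.571  0.    -1.548] [-1.591 -0.139 -0.624] 6.7199763266084815
wrist pin_tip [(array([315.1, 333.3]), 0.93, array([ 347.065, -318.335]))]
wrist pin [(array([315.1, 156.2]), 0.84, array([ 442.838, -316.407]))]
side pin_tip [(array([237.9, 313.5]), 0.57, array([ 347.161, -318.914]))]
side pin [(array([285.7, 304. ]), 0.96, array([ 443.983, -318.688])), (array([327.8, 175.5]), 0.27, array([686.989, 228.158]))]
```

View pics/c.png

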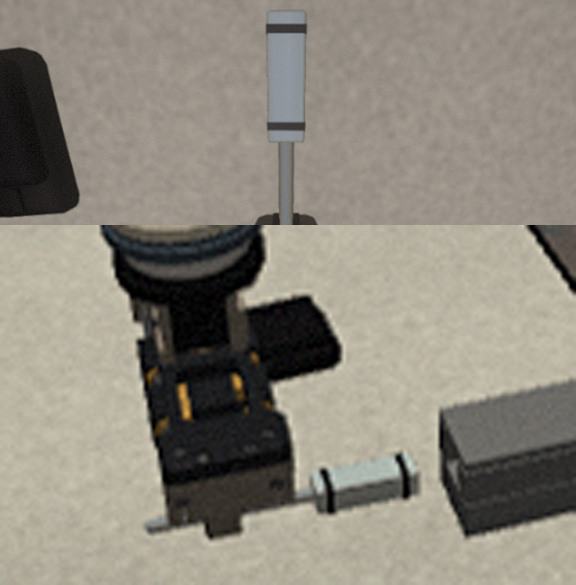

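The pin is out and level, with its handle clear of the block (column 286 in the wrist crop) and the tip towards the robot. The tip must point at the module, so I'll lift, turn 180° and lay it down.

{"fn": "move_arm", "kwargs": {"moves": [[[0,-2,0,0],[0,-2,0,-0.06],[0,0,0,-0.12],[0,0,0,-0.12],[0,0,0,-0.12],[0,0,0,-0.12],[0,0,0,-0.12],[0,0,0,-0.12],[0,0,0,-0.12],[0,0,0,-0.12]]]}}

```text
clock: 7.08
position: [392.5, -320.1, 86.6]
eef_rot: [-1.571, -0.0, -0.521]
force: [-0.7, -1.1, -1.9]
opening: 6.6
```

{"fn": "move_arm", "kwargs": {"moves": [[[0,0,0,-0.12],[0,0,0,-0.12],[0,0,0,-0.12],[0,0,0,-0.12],[0,0,0,-0.12],[0,0,0,-0.12],[0,0,0,-0.12],[0,0,0,-0.12],[0,0,0,-0.12],[0,0,0,-0.12]]]}}

```text
clock: 7.92
position: [392.6, -320.1, 86.6]
eef_rot: [-1.571, -0.0, 0.678]
force: [0.2, -0.3, -0.6]
opening: 6.6
```

{"fn": "move_arm", "kwargs": {"moves": [[[0,0,0,-0.12],[0,0,0,-0.12],[0,0,0,-0.12],[0,0,0,-0.12],[0,0,0,-0.12],[0,0,0,-0.12],[0,0,0,-0.12],[0,0,0,-0.08],[0,2,0,0],[0,2,0,0]]]}}

```text
clock: 8.75
position: [393.6, -320.9, 47.1]
eef_rot: [-1.574, 0.002, 1.593]
force: [-0.1, -0.2, -0.9]
opening: 7.1
```

```bash
python3 w.py d wrist,side pin_tip pin
```

```text
8.75 [ 393.555 -320.891   47.103] [-1.574  0.002  1.593] [-0.118 -0.15  -0.928] 7.142888432213037
wrist pin_tip [(array([318.3, 334.3]), 0.93, array([ 437.54 , -318.383]))]
wrist pin [(array([315.3, 157.7]), 0.68, array([ 341.517, -321.946]))]
side pin_tip []
side pin [(array([234.6, 314.5]), 0.93, array([ 340.584, -319.865]))]
```

{"fn": "move_arm", "kwargs": {"moves": [[[0,0.8,0,0],[0,0.8,0,0],[0,0.6,0,0],[0,0.25,0,0],[0,0.1,0,0],[0,0,0,0]]]}}

```text
clock: 9.55
position: [391.5, -319.8, 20.7]
eef_rot: [-1.57, -0.001, 1.592]
force: [-0.3, 0.7, -0.2]
opening: 7.1
```

{"fn": "move_arm", "kwargs": {"moves": [[[0,0,0,0],[0,0,0,0],[0,0,0,0],[0,0,0,0]]], "claw": 0.3}}

```text
clock: 9.88
position: [392.0, -320.2, 21.3]
eef_rot: [-1.571, 0.0, 1.592]
force: [0.5, 0.7, -0.4]
opening: 27.4
```

```bash
python3 w.py e wrist,side pin_tip@9 pin@9; python3 -c "
import cv2,numpy as np
a=cv2.imread('pics/ewrist.png');b=cv2.imread('pics/eside.png')
b=cv2.resize(b[260:360,180:340],(640,400),interpolation=cv2.INTER_CUBIC)
cv2.imwrite('pics/e.png',cv2.resize(np.vstack([a[:250],b]),None,fx=.9,fy=.9))"
```

```text
9.8833 [ 392.012 -320.192   21.328] [-1.571  0.     1.592] [ 0.524  0.735 -0.419] 27.44206806143575
wrist pin_tip [(array([317.6, 332.1]), 0.58, array([ 434.674, -318.111]))]
wrist pin [(array([318.8, 158. ]), 0.94, array([ 340.118, -319.53 ]))]
side pin_tip [(array([237.5, 323.1]), 0.71, array([ 343.405, -318.399]))]
side pin [(array([235.7, 323.6]), 0.91, array([ 339.773, -318.765]))]
```

View pics/e.png

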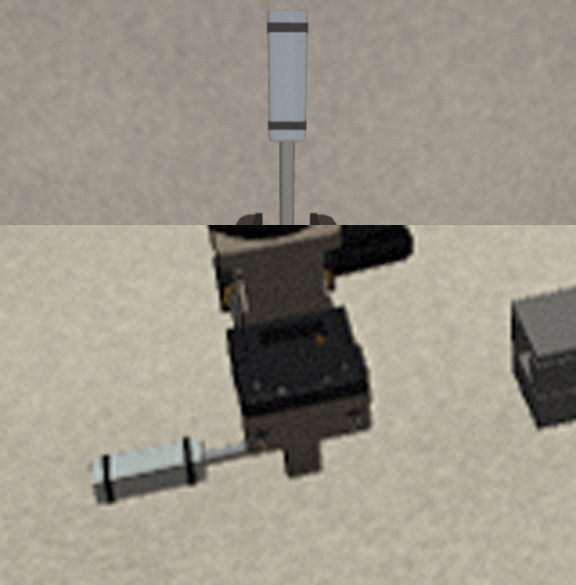

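The pin lies on the bench with its shank towards +x. Next I'll lift, turn the empty gripper back and go over the handle.

{"fn": "move_arm", "kwargs": {"moves": [[[0,-4,0,0],[0,-4,0,0.06],[0,0,0,0.12],[0,0,0,0.12],[0,0,0,0.12],[0,0,0,0.12],[0,0,0,0.12],[0,0,0,0.12],[0,0,0,0.12],[0,0,0,0.12]]], "claw": 0.5}}

```text
clock: 11.02
position: [391.8, -320.0, 101.1]
eef_rot: [-1.571, 0.0, 0.566]
force: [0.0, -0.1, -0.3]
opening: 46.0
```

{"fn": "move_arm", "kwargs": {"moves": [[[0,0,0,0.12],[0,0,0,0.12],[0,0,0,0.12],[0,0,0,0.12],[0,0,0,0.12],[0,0,0,0.12],[0,0,0,0.12],[0,0,0,0.12],[0,0,0,0.12],[0,0,0,0.12]]]}}

```text
clock: 11.85
position: [391.8, -320.0, 101.1]
eef_rot: [-1.571, 0.0, -0.634]
force: [-0.3, -0.0, 0.4]
opening: 46.1
```

{"fn": "move_arm", "kwargs": {"moves": [[[0,0,0,0.12],[0,0,0,0.12],[0,0,0,0.12],[0,0,0,0.12],[0,0,0,0.12],[0,0,0,0.12],[0,0,0,0.12],[0,0,0,0.08],[0,0,-4,0],[0,0,-4,0]]]}}

```text
clock: 12.68
position: [312.3, -322.1, 101.1]
eef_rot: [-1.57, -0.001, -1.546]
force: [-1.2, -1.4, -0.2]
opening: 45.9
```

```bash
python3 w.py f wrist,side pin_tip@4 pin_tip@9 pin@9 
```

```text
12.6833 [ 312.316 -322.084  101.082] [-1.57  -0.001 -1.546] [-1.225 -1.366 -0.19 ] 45.92388238135841
wrist pin_tip [(array([317.5,  32.9]), 0.93, array([ 433.274, -317.92 ]))]
wrist pin_tip [(array([317.5,  32.9]), 0.93, array([ 432.369, -317.942]))]
wrist pin [(array([315.5, 177.1]), 0.81, array([ 338.406, -318.832]))]
side pin_tip [(array([280. , 313.3]), 0.69, array([ 431.621, -310.025]))]
side pin_tip [(array([280. , 313.3]), 0.69, array([ 431.088, -315.028]))]
side pin [(array([238.6, 324.5]), 0.58, array([ 345.247, -322.769]))]
```

View pics/fwrist.png

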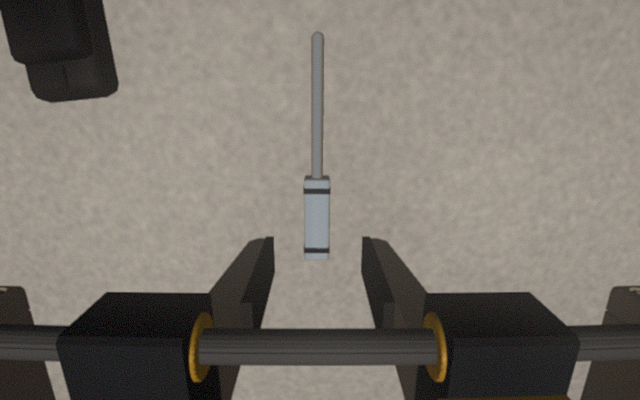

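The wrist view shows the handle at (317,218) between the fingers' planes, and the shank up to (317,33). Both are parallel to the tool, so I'll descend and grip.

{"fn": "move_arm", "kwargs": {"moves": [[[-0.3,2,-0.3,0],[0,2,0,0],[0,2,0,0],[0,1.4,0,0],[0,0.6,0,0],[0,0,0,0]]]}}

```text
clock: 13.58
position: [309.0, -318.4, 20.2]
eef_rot: [-1.572, 0.002, -1.547]
force: [-0.3, 0.5, 0.2]
opening: 45.7
```

{"fn": "move_arm", "kwargs": {"moves": [[[0,0,0,0],[0,0,0,0],[0,0,0,0],[0,0,0,0],[0,0,0,0],[0,0,0,0],[0,0,0,0]]], "claw": 0}}

```text
clock: 14.17
position: [309.1, -319.2, 21.5]
eef_rot: [-1.57, -0.001, -1.548]
force: [0.7, 0.7, 5.6]
opening: 17.7
```

{"fn": "move_arm", "kwargs": {"moves": [[[0,-1,0,0],[0,-3,0,0],[0,-3.5,0,0],[0,-3.5,0,0],[0,-3.5,0,0],[0,-3.5,0,0],[0,0,0,0],[0,0,0,0]]]}}

```text
clock: 14.83
position: [309.4, -319.6, 203.2]
eef_rot: [-1.568, -0.003, -1.548]
force: [0.7, -0.5, -1.9]
opening: 17.8
```

```bash
cat > g.py <<'E'
from h import *
np.set_printoptions(precision=2,suppress=True)
s=bot.state(); print(s["clock"],s["position"],s["eef_rot"],s["force"],s["opening"])
rs={"pin":[],"pin_tip":[]}
for c in("wrist","side","scene"):
    f=imaging.grab_frame(c); save(f,"g"+c+".png")
    for t in rs:
        q=finder.tip_of(f,t)
        if q and q[0]["conf"]>.4: rs[t].append(ray(f,q[0]["uv"])); print(c,t,q[0]["conf"],onz(f,q[0]["uv"],s["position"][2]-12))
for t in rs:
    if len(rs[t])>1: print(t,tri(rs[t]))
E
python3 g.py
```

```text
14.8333 [ 309.42 -319.6   203.16] [-1.57 -0.   -1.55] [ 0.66 -0.49 -1.94] 17.81953595670632
wrist pin 0.63 [ 338.58 -317.64  191.16]
side pin 0.7 [ 337.71 -312.55  191.16]
side pin_tip 0.56 [ 431.77 -324.29  191.16]
scene pin 0.65 [ 361.07 -320.14  191.16]
scene pin_tip 0.74 [ 438.98 -315.69  191.16]
pin (array([ 339.95, -317.94,  186.63]), [np.float64(2.5776687731131602), np.float64(7.148125854923911), np.float64(8.858579331450798)])
pin_tip (array([ 432.38, -316.7 ,  186.11]), [np.float64(0.36442773759907326), np.float64(0.3644277375990533)])
```

```bash
python3 - <<'E'
from h import *
out=[]
for c in("side","scene"):
    f=imaging.grab_frame(c); im=f["pixels"][:,:,::-1].copy(); s=bot.state(); p=s["position"]; yaw=s["eef_rot"][2]+np.pi/2
    h=np.array([np.cos(yaw),np.sin(yaw),0]); o=p+29.5*h+[0,0,-12.0]
    a=proj(f,o);b=proj(f,o+95*h);b3=proj(f,o+94.8*h-[0,0,5]); print(c,a,b,b3)
    x0,y0=int(min(a[0],b[0]))-30,int(min(a[1],b[1]))-20
    k=8; cr=cv2.resize(im[y0:y0+55,x0:x0+95],None,fx=k,fy=k,interpolation=cv2.INTER_CUBIC)
    for q,col in((a,(0,255,0)),(b,(0,0,255)),(b3,(255,0,0))):
        cv2.circle(cr,tuple(int(v) for v in ((q-[x0,y0])*k+k/2)),3,col,-1)
    out.append(cr[:300] if 0 else cr)
cv2.imwrite("pics/tilt.png",cv2.resize(np.vstack(out),None,fx=.68,fy=.68))
E
```

```text
side [222.87749401 251.91774929] [274.77775575 242.69291241] [274.86592819 244.90336055]
scene [187.19795517 110.55802163] [188.55142652 132.33124002] [188.94486606 133.95079754]
```

View pics/tilt.png

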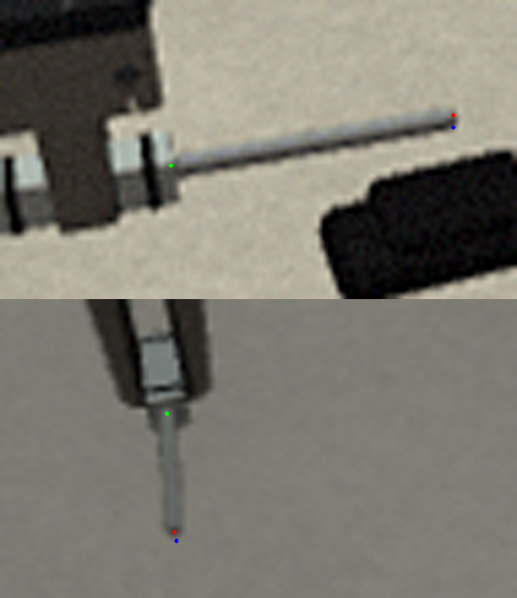

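The tip lies between the level point (red) and the 5 mm drop point (blue), so it droops only about 2 mm and is usable. Next I'll hover in front of the module with the wrist camera to locate the boss.

{"fn": "move_arm", "kwargs": {"moves": [[[-2.82,-0.63,2.86,0],[-2.82,-0.63,2.86,0],[-2.82,-0.63,2.86,0],[-2.82,-0.63,2.86,0],[-2.82,-0.63,2.86,0],[-2.82,-0.63,2.86,0],[-2.82,-0.63,2.86,0],[-2.82,-0.63,2.86,0],[-2.82,-0.63,2.86,0],[0,0,0,0]]]}}

```text
clock: 16.22
position: [565.3, -54.8, 259.0]
eef_rot: [-1.566, 0.001, -1.545]
force: [-0.4, 0.1, -0.4]
opening: 17.7
```

```bash
python3 w.py k wrist,side,scene hole unit spigot pin_tip@246
```

```text
16.2167 [565.307 -54.804 258.957] [-1.566  0.001 -1.545] [-0.415  0.128 -0.415] 17.67659433359127
wrist hole [(array([366.4,  98.3]), 0.83, array([648.576, -98.61 ]))]
wrist unit [(array([288. ,  19.1]), 0.58, array([729.662, -17.151]))]
wrist spigot []
wrist pin_tip [(array([ 7.6, 44.3]), 0.49, array([665.425,  88.588]))]
side hole [(array([344.6, 227. ]), 0.84, array([ 636.769, -109.674]))]
side unit [(array([368.7, 223.8]), 0.68, array([733.06, -33.89]))]
side spigot [(array([347.3, 198.6]), 0.57, array([697.608,  53.784]))]
side pin_tip [(array([357.2, 147.8]), 0.55, array([683.028, -58.38 ]))]
scene hole []
scene unit [(array([338.2, 256.1]), 0.65, array([731.638, -16.066]))]
scene spigot []
scene pin_tip [(array([314.6, 165.2]), 0.81, array([686.614, -56.652]))]
```

View pics/kwrist.png

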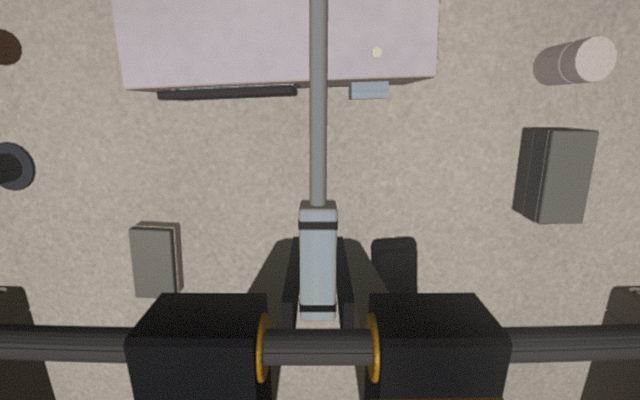

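The top of the module spans (125,88) to (436,75), with the boss at (350–388, 82–99) and the drawer face at (158–297, 92). I'll measure edges numerically.

```bash
python3 - <<'E'
from h import *
np.set_printoptions(precision=1,suppress=True)
f=imaging.grab_frame("wrist"); g=cv2.cvtColor(f["pixels"],cv2.COLOR_RGB2GRAY).astype(int)
for c in (355,362,369,376,383): print(c,g[68:108,c])
for r in (86,90,94): print(r,g[r,340:400])
for u in [(125,88),(436,75)]: print("top",onz(f,u,110))
for u in [(158,92),(297,86)]: print("drawer top",onz(f,u,84))
E
```

```text
355 [179 173 154 116  90  87 114 149 158 158 160 160 161 158 165 161 152 157
 162 163 164 165 163 150 123 144 160 168 163 163 165 161 167 161 163 164
 169 168 165 165]
362 [180 170 145 111  89  91 119 152 161 158 155 164 160 159 159 158 161 154
 161 162 163 164 159 148 129 160 165 168 166 167 170 167 169 170 164 161
 160 163 163 171]
369 [176 167 136 103  86  97 133 150 159 162 159 161 164 157 155 153 159 161
 162 166 163 165 153 121 133 162 168 168 164 160 163 162 160 161 162 155
 158 158 163 163]
376 [175 163 126  97  90 100 135 156 159 159 160 162 161 159 157 156 157 159
 164 163 165 161 150 118 142 167 169 170 167 164 161 167 166 171 173 177
 168 172 170 166]
383 [175 154 122  92  90  98 112 123 127 126 136 151 163 159 157 161 162 164
 164 166 164 163 159 160 155 155 161 165 166 166 170 171 168 171 165 172
 167 170 173 166]
86 [168 170 164 142  98  97 133 162 164 162 160 160 165 162 164 162 162 163
 161 165 159 162 161 161 160 162 162 161 164 162 162 167 163 164 162 166
 164 164 164 163 161 165 164 164 166 161 163 167 170 168 169 168 167 169
 167 161 161 158 158 158]
90 [165 163 161 144  97  96 132 157 163 161 163 164 161 162 161 163 160 162
 165 158 162 158 159 158 156 159 159 156 156 153 149 154 153 153 151 153
 150 153 148 152 156 151 155 159 162 158 161 161 165 168 167 169 170 167
 169 167 164 166 163 168]
94 [164 160 165 161 160 159 161 159 158 158 164 170 169 167 168 160 164 168
 166 168 164 165 165 171 170 168 167 164 167 168 174 170 175 171 171 168
 169 169 168 168 165 163 161 161 164 163 164 168 168 166 166 163 167 171
 170 173 163 167 170 170]
top [646.4 102.3 110. ]
top [ 661.4 -151.9  110. ]
drawer top [644.   86.4  84. ]
drawer top [651.1 -38.   84. ]
```

```bash
python3 - <<'E'
from h import *
np.set_printoptions(precision=2,suppress=True)
f=imaging.grab_frame("wrist"); g=cv2.GaussianBlur(cv2.cvtColor(f["pixels"],cv2.COLOR_RGB2GRAY),(3,3),0).astype(float)
P=[]
for c in list(range(145,300,5))+list(range(340,425,4)):
    col=g[55:100,c]; d=np.diff(col); i=int(np.argmax(d<-12)); 
    i=i+int(np.argmin(d[i:i+4])); w=-d[i-1:i+2]; P.append((c,55+i+.5+(w@[-1,0,1])/w.sum()))
W=np.array([onz(f,p,110)[:2] for p in P]); 
for _ in range(3):
    k=np.polyfit(W[:,1],W[:,0],1); r=W[:,0]-np.polyval(k,W[:,1]); W=W[np.abs(r)<max(2*r.std(),.3)]
print("front edge x=",k,len(W),r.std())
# corners: scan along row of top surface
for r in (40,50,60): 
    row=g[r]; d=np.diff(row); L=np.argsort(-np.abs(d[60:200]))[:2]+60; Rr=np.argsort(-np.abs(d[400:470]))[:2]+400
    print(r,L,[onz(f,(x+.5,r),110)[:2] for x in L],Rr,[onz(f,(x+.5,r),110)[:2] for x in Rr])
print(g[84,380:400].round(),g[80,378:400].round())
for u in [(346.2,90),(346.2,86),(384,86),(386,86)]: print(u,onz(f,u,72))
for c in (350,355,362,369,376): 
    i=85+np.argmin(g[85:97,c]); print(c,i,onz(f,(c,i-1),72),onz(f,(c,i+.5),72))
cv2.imwrite("pics/k3.png",cv2.resize(f["pixels"][50:110,330:410,::-1],None,fx=9,fy=9,interpolation=cv2.INTER_NEAREST))
E
```

```text
front edge x= [ -0.06 657.61] 51 0.13655264486765734
40 [108 107] [array([683.34, 111.96]), array([683.34, 112.79])] [430 431] [array([ 687.63, -144.72]), array([ 687.66, -145.51])]
50 [110 109] [array([675.79, 111.18]), array([675.79, 112.01])] [431 452] [array([ 680.23, -146.24]), array([ 680.81, -163.13])]
60 [112 111] [array([668.16, 110.39]), array([668.16, 111.23])] [430 429] [array([ 672.68, -146.17]), array([ 672.65, -145.37])]
[157. 157. 159. 163. 165. 166. 167. 169. 171. 170. 169. 168. 168. 167.
 165. 164. 163. 162. 163. 163.] [159. 159. 159. 159. 160. 161. 160. 160. 161. 162. 165. 165. 165. 164.
 162. 162. 163. 164. 163. 163. 163. 163.]
(346.2, 90) [649.11 -82.43  72.  ]
(346.2, 86) [652.63 -82.28  72.  ]
(384, 86) [ 653.52 -116.94   72.  ]
(386, 86) [ 653.57 -118.78   72.  ]
350 92 [648.31 -85.96  72.  ] [646.99 -86.02  72.  ]
355 92 [648.43 -90.55  72.  ] [647.1  -90.62  72.  ]
362 92 [648.59 -96.99  72.  ] [647.26 -97.06  72.  ]
369 91 [ 649.64 -103.38   72.  ] [ 648.31 -103.45   72.  ]
376 91 [ 649.81 -109.82   72.  ] [ 648.48 -109.9    72.  ]
```

View pics/k3.png

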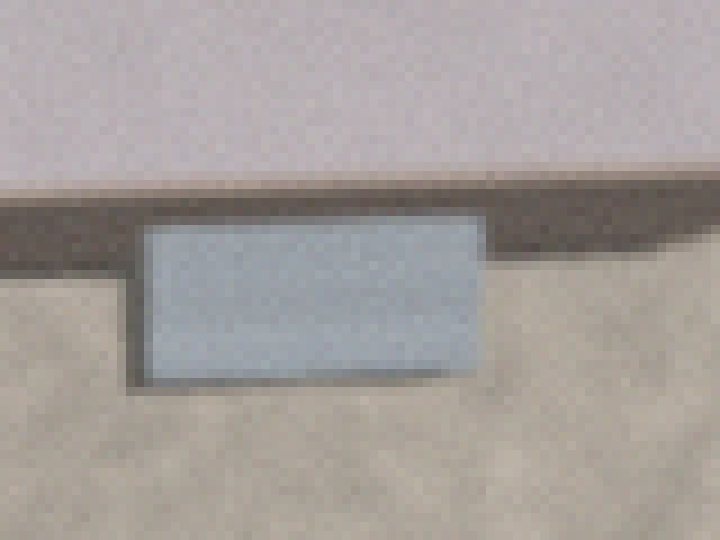

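The boss face centre is at about column 364.6, row 91.5, which puts the hole at (648.3, -98.8). The network gives (648.6, -98.6), and the module's yaw is about 0.06 rad. Next I'll line up the pin 15 mm short of the mouth.

{"fn": "move_arm", "kwargs": {"moves": [[[0,0,0,-0.035],[1.63,0,-1.98,0],[1.63,0,-1.98,0],[1.63,0,-1.98,0],[0,3.8,0,0],[0,3.8,0,0],[0,3.8,0,0],[0,3.8,0,0],[0,3.7,0,0],[0,0,0,0]]]}}

```text
clock: 17.9
position: [499.5, -110.6, 63.0]
eef_rot: [-1.581, 0.003, -1.513]
force: [-2.5, 0.1, -0.9]
opening: 17.7
```

```bash
cat > m.py <<'E'
from h import *
np.set_printoptions(precision=2,suppress=True)
for i in range(2):
    S=[bot.state()]
    F={c:imaging.grab_frame(c) for c in("side","scene","wrist")}
    for t in("pin_tip","pin","hole"):
        rs=[]
        for c in F:
            q=finder.tip_of(F[c],t)
            if q and q[0]["conf"]>.35: rs.append(ray(F[c],q[0]["uv"])); print(t,c,np.array(q[0]["uv"]),round(q[0]["conf"],2),onz(F[c],q[0]["uv"],55)[:2])
        if len(rs)>1: print("  tri",*tri(rs))
    s=bot.state(); print(s["position"],s["eef_rot"],s["q"])
for c in F: save(F[c],"m"+c+".png")
E
python3 m.py
```

```text
pin_tip side [338.8 228.8] 0.68 [ 620.15 -113.46]
pin_tip scene [289.5 214.2] 0.47 [ 627.  -109.5]
  tri [ 622.2  -108.61   50.88] [np.float64(0.7412124843374837), np.float64(0.7412124843374538)]
pin side [305.2 236.5] 0.78 [ 530.47 -123.06]
pin scene [282.8 188.1] 0.52 [ 534.6  -111.15]
pin wrist [317.9 206.1] 0.78 [ 531.09 -108.76]
  tri [ 530.44 -110.54   48.79] [np.float64(3.150331829686075), np.float64(1.7080181712103442), np.float64(2.031781760741875)]
hole side [346.4 224.5] 0.65 [644.77 -99.85]
hole wrist [316.5 204.8] 0.6 [ 531.71 -108.04]
  tri [ 588.27 -128.53  100.66] [np.float64(46.52058742441087), np.float64(46.520587424411)]
[ 504.19 -111.64   69.47] [-1.57 -0.   -1.51] [-0.22  0.41  1.99 -0.    0.74  1.29]
pin_tip side [341.8 226.6] 0.62 [ 630.47 -105.92]
pin_tip scene [290.9 214.5] 0.78 [ 628.69 -106.44]
  tri [ 629.95 -106.75   55.92] [np.float64(0.3389585699961092), np.float64(0.3389585699960164)]
pin side [306.3 229.2] 0.57 [540.41 -92.23]
pin scene [282.6 191.7] 0.53 [ 547.33 -113.62]
pin wrist [317.5 207.2] 0.95 [ 531.1  -108.82]
  tri [ 538.22 -109.22   58.91] [np.float64(6.35448161640202), np.float64(9.996239961001036), np.float64(5.733404975364738)]
hole side [343.  225.4] 0.58 [ 635.1  -101.44]
hole scene [368.2 165.4] 0.73 [498.42 118.77]
  tri [621.35  34.02  65.65] [np.float64(94.6691851312639), np.float64(94.66918513126393)]
[ 503.86 -111.59   68.74] [-1.57  0.   -1.51] [-0.22  0.41  1.99  0.    0.74  1.29]
```

{"fn": "move_arm", "kwargs": {"moves": [[[-0.41,0,0,0],[0,0,0.8,0],[0,0,0.8,0],[0,0,0.2,0],[0,0,0.2,0],[0,0,0.2,0],[0,0,0.2,0],[0,0,0.2,0],[0,0,0.2,0],[0,0,0,0]]]}}

```text
clock: 19.93
position: [532.0, -105.9, 68.8]
eef_rot: [-1.57, -0.0, -1.513]
force: [-0.1, 0.2, -1.1]
opening: 17.8
```

```bash
python3 m.py; python3 -c "
from h import *
s=bot.state();print(s['force'],s['ft_torque'],s['joint_torque'],s['opening'])"
```

```text
pin_tip side [349.1 220.1] 0.79 [658.06 -81.76]
pin side [316.8 228.9] 0.64 [566.39 -98.34]
pin scene [287.2 195.4] 0.51 [ 562.82 -104.63]
pin wrist [316.7 205.2] 0.88 [ 559.76 -102.65]
  tri [ 563.57 -103.71   58.13] [np.float64(1.6237720489275778), np.float64(2.065811880239498), np.float64(2.9985738062144716)]
hole side [344.1 224.3] 0.61 [639.38 -97.3 ]
hole wrist [320.3   8.1] 0.7 [647.17 -99.21]
  tri [642.89 -98.61  56.37] [np.float64(3.891293760144056), np.float64(3.89129376014403)]
[ 531.58 -105.86   68.8 ] [-1.57  0.   -1.51] [-0.2   0.44  1.94  0.    0.76  1.31]
pin_tip side [349.1 220.6] 0.6 [657.3  -84.07]
pin side [317.4 231.3] 0.54 [ 565.16 -109.29]
pin scene [284.9 196.3] 0.57 [ 564.7  -110.62]
pin wrist [314.4 205.2] 0.93 [ 559.72 -101.52]
  tri [ 562.74 -106.43   53.9 ] [np.float64(3.0349497673628565), np.float64(4.072097009213705), np.float64(5.865988515900132)]
hole side [344.5 221.8] 0.57 [644.   -86.24]
hole wrist [319.    4.3] 0.88 [648.67 -98.56]
  tri [643.3  -98.17  63.49] [np.float64(3.1923130900414716), np.float64(3.1923130900415777)]
[ 531.63 -105.86   68.8 ] [-1.57 -0.   -1.51] [-0.2   0.44  1.94 -0.    0.76  1.31]
[-0.08398004  0.36720365 -0.43537138] [ 0.04506551  0.02960099 -0.01706505] [-5.28182463e-04 -5.60820615e+01 -2.37194091e+01  2.62250367e-02
 -8.38520075e-02  1.61029320e-04] 17.25303621494475
```

There's no force with the tip about 8 mm past the mouth, so it is in the hole. Continuing.

{"fn": "move_arm", "kwargs": {"moves": [[[0,0,0.4,0],[0,0,0.4,0],[0,0,0.4,0],[0,0,0.4,0],[0,0,0.5,0],[0,0,0.5,0],[0,0,0.5,0],[0,0,0.5,0],[0,0,0.5,0],[0,0,0,0]]]}}

```text
clock: 21.97
position: [573.8, -103.5, 68.9]
eef_rot: [-1.57, -0.0, -1.513]
force: [-0.0, 0.2, -1.1]
opening: 17.6
```

{"fn": "move_arm", "kwargs": {"moves": [[[0,0,0.2,0],[0,0,0.2,0],[0,0,0.2,0],[0,0,0.2,0],[0,0,0.2,0],[0,0,0,0]]]}}

```text
clock: 22.47
position: [581.4, -102.8, 68.4]
eef_rot: [-1.573, 0.0, -1.513]
force: [-5.0, -0.6, -0.0]
opening: 17.6
```

```bash
cat > s.py <<'E'
from h import *
np.set_printoptions(precision=2,suppress=True)
s=bot.state(); print(s["clock"],s["position"],s["eef_rot"],s["force"],s["opening"])
f=imaging.grab_frame("wrist"); save(f,"s.png")
f2=imaging.grab_frame("side"); save(f2,"sside.png")
for f in(f,f2): print([(q["uv"],q["conf"],onz(f,q["uv"],40)) for q in finder.tip_of(f,"spigot")],[(q["extent"],q["conf"]) for q in finder.recognise(f,"drawer")])
E
python3 s.py
```

```text
22.4667 [ 581.39 -102.84   68.39] [-1.57  0.   -1.51] [-4.96 -0.62 -0.04] 17.569206212537342
[] [([0.0, 87.6, 194.5, 116.0], 0.74)]
[] []
```

{"fn": "move_arm", "kwargs": {"moves": [[[0,0,0.2,0],[0,0,0.2,0],[0,0,0.2,0],[0,0,0.2,0],[0,0,0,0],[0,0,0,0]]]}}

```text
clock: 23.27
position: [589.4, -102.3, 68.4]
eef_rot: [-1.573, 0.0, -1.513]
force: [-5.6, -0.6, 0.5]
opening: 18.0
```

```bash
python3 s.py
```

```text
23.2667 [ 589.37 -102.29   68.42] [-1.57  0.   -1.51] [-5.56 -0.57  0.51] 18.02385478708868
[([74.9, 207.7], 0.65, array([604.15,  32.15,  40.  ]))] [([0.0, 110.9, 249.6, 327.7], 0.71)]
[([319.0, 205.1], 0.91, array([608.15,  40.74,  40.  ]))] [([294.7, 186.5, 321.7, 229.6], 0.79)]
```

The drawer is out, seen by both cameras. Now I'll withdraw the pin and lay it down.

{"fn": "move_arm", "kwargs": {"moves": [[[0,0,-0.5,0],[0,0,-0.9,0],[0,0,-1,0],[0,0,-1,0],[0,0,-1,0],[0,0,-1,0],[0,0,-1,0],[0,0,-1,0],[0,0,-1,0],[0,0,-1,0]]]}}

```text
clock: 24.4
position: [495.7, -107.9, 68.9]
eef_rot: [-1.571, -0.0, -1.513]
force: [0.5, 0.3, -1.5]
opening: 17.6
```

{"fn": "move_arm", "kwargs": {"moves": [[[0,-2,-0.5,0],[0,-3,-0.5,0],[2.87,0,-2.8,0],[2.87,0,-2.8,0],[2.87,0,-2.8,0],[2.87,0,-2.8,0],[2.87,0,-2.8,0],[2.87,0,-2.8,0],[0,0,0,0],[0,0,0,0]]]}}

```text
clock: 25.23
position: [327.2, -291.4, 118.9]
eef_rot: [-1.571, -0.0, -1.518]
force: [0.2, -0.3, -0.4]
opening: 17.6
```

```bash
python3 w.py n side,scene spigot unit pin_tip cap mouse slidebox; python3 m.py | tail -4
```

```text
25.2333 [ 327.215 -291.358  118.875] [-1.571 -0.    -1.518] [ 0.175 -0.319 -0.36 ] 17.6096806300577
side spigot [(array([319.6, 207.9]), 0.71, array([605.818,  25.055]))]
side unit [(array([365.5, 226.1]), 0.9, array([720.31, -42.48])), (array([270.4, 269.6]), 0.73, array([ 434.148, -158.097]))]
side pin_tip [(array([283.8, 266.7]), 0.58, array([ 461.669, -199.489]))]
side cap [(array([285.3, 178.3]), 0.65, array([558.828, 318.315])), (array([347.9, 304. ]), 0.41, array([ 578.048, -318.464]))]
side mouse [(array([274.6, 271.4]), 0.64, array([ 442.873, -167.552]))]
side slidebox [(array([262.5, 208.7]), 0.65, array([454.539, 134.701]))]
scene spigot [(array([341.5, 200.1]), 0.55, array([593.3  ,  24.609]))]
scene unit [(array([336.1, 255.6]), 0.55, array([729.123, -20.463])), (array([208.9, 266. ]), 0.27, array([ 696.074, -311.697]))]
scene pin_tip [(array([209.4, 164.2]), 0.73, array([ 375.595, -288.556]))]
scene cap [(array([447.1, 188.6]), 0.73, array([573.639, 317.214])), (array([342.3, 200.7]), 0.47, array([556.485,  36.186]))]
scene mouse [(array([264.9, 182.5]), 0.85, array([ 443.262, -149.334]))]
scene slidebox [(array([368.4, 166.8]), 0.56, array([442.978, 137.902]))]
hole side [344.1 224.1] 0.67 [639.67 -96.4 ]
hole scene [367.6 164.9] 0.48 [496.15 117.8 ]
  tri [624.11  31.86  70.38] [np.float64(94.20151945154583), np.float64(94.20151945154576)]
[ 328.9  -290.08  118.8 ] [-1.57 -0.   -1.51] [-0.73  0.23  2.12  0.    0.79  0.79]
```

{"fn": "move_arm", "kwargs": {"moves": [[[0,3.5,0,0],[0,3,0,0],[0,1.8,0,0],[0,0.8,0,0],[0,0.4,0,0],[0,0.15,0,0],[0,0,0,0],[0,0,0,0]]]}}

```text
clock: 27.8
position: [329.5, -290.6, 23.2]
eef_rot: [-1.57, -0.001, -1.513]
force: [0.4, 0.2, -1.2]
opening: 17.7
```

{"fn": "move_arm", "kwargs": {"moves": [[[0,0,0,0],[0,0,0,0],[0,0,0,0],[0,0,0,0],[0,0,0,0],[0,-1.5,0,0],[0,-4,0,0],[0,-4,0,0],[0,-4,0,0],[0,-4,0,0]]], "claw": 0.55}}

```text
clock: 28.63
position: [328.4, -289.7, 199.2]
eef_rot: [-1.571, 0.0, -1.513]
force: [0.7, -1.4, -1.2]
opening: 50.4
```

```bash
python3 w.py o wrist,side pin@9 pin_tip@5
```

```text
28.6333 [ 328.415 -289.663  199.175] [-1.571  0.    -1.513] [ 0.708 -1.435 -1.193] 50.39448095399849
wrist pin [(array([315.5, 153.3]), 0.76, array([ 357.544, -284.59 ]))]
wrist pin_tip [(array([320.6,  50.3]), 0.74, array([ 451.834, -283.958]))]
side pin [(array([244.8, 308. ]), 0.61, array([ 361.811, -279.913]))]
side pin_tip [(array([288.2, 301.7]), 0.69, array([ 454.455, -282.17 ]))]
```

{"fn": "move_arm", "kwargs": {"moves": [[[-3.67,-0.37,1.41,0],[-3.67,-0.37,1.41,0],[-3.67,-0.37,1.41,0],[-3.67,-0.37,1.41,0],[-3.67,-0.37,1.41,0],[-3.67,-0.37,1.41,0],[-3.67,-0.37,1.41,0],[-3.67,-0.37,1.41,0]]]}}

```text
clock: 29.6
position: [423.6, 11.5, 225.3]
eef_rot: [-1.574, 0.0, -1.513]
force: [1.2, -0.3, -0.5]
opening: 50.5
```

{"fn": "move_arm", "kwargs": {"moves": [[[-3.67,-0.37,1.41,0],[-3.67,-0.37,1.41,0],[-3.67,-0.37,1.41,0],[-3.67,-0.37,1.41,0],[-3.67,-0.37,1.41,0],[-3.67,-0.37,1.41,0],[-3.67,-0.37,1.41,0],[-3.67,-0.37,1.41,0],[0,0,0,0],[0,0,0,0]]]}}

```text
clock: 30.43
position: [519.5, 310.4, 253.6]
eef_rot: [-1.574, -0.002, -1.511]
force: [-0.6, 0.0, -0.6]
opening: 50.4
```

```bash
python3 w.py p wrist,wrist cap cap@38 spigot slidebox oilbottle; python3 - <<'E'
from h import *
np.set_printoptions(precision=1,suppress=True)
f=imaging.grab_frame("wrist")
for t in("cap","spigot"):
  for q in finder.recognise(f,t)[:1]: 
    print(t,q["extent"],q["conf"])
    l,tp,r,b=q["extent"]; print(onz(f,((l+r)/2,(tp+b)/2),6))
    if t=="cap":
        x0,y0=int(l)-6,int(tp)-6; cr=f["pixels"][y0:int(b)+6,x0:int(r)+6].astype(int).sum(2)
        m=(cr<np.median(f["pixels"].astype(int).sum(2))*.6).astype(np.uint8)
        c=max(cv2.findContours(m,cv2.RETR_EXTERNAL,cv2.CHAIN_APPROX_NONE)[0],key=cv2.contourArea)
        e=cv2.fitEllipse(c); print("ellipse",e[0][0]+x0,e[0][1]+y0,e[1],onz(f,(e[0][0]+x0,e[0][1]+y0),6))
        cv2.imwrite("pics/capcrop.png",cv2.resize(f["pixels"][max(0,y0):int(b)+6,max(0,x0):int(r)+6,::-1],None,fx=4,fy=4))
E
```

```text
30.4333 [519.544 310.449 253.614] [-1.574 -0.002 -1.511] [-0.574  0.038 -0.586] 50.430754920619876
wrist cap []
wrist cap []
wrist spigot [(array([589.9, 119.2]), 0.74, array([598.688,  32.327]))]
wrist slidebox [(array([452.4, 230.5]), 0.63, array([454.359, 140.652]))]
wrist oilbottle [(array([337.3,   0.6]), 0.72, array([700.01 , 301.592])), (array([590. , 120.1]), 0.45, array([597.971,   0.724]))]
wrist cap [(array([313.9, 134.1]), 0.63, array([561.722, 315.734]))]
wrist cap [(array([313.9, 134.1]), 0.63, array([564.938, 315.51 ]))]
wrist spigot [(array([587.9, 117. ]), 0.62, array([600.702,  30.812]))]
wrist slidebox [(array([445.5, 231.2]), 0.87, array([452.713, 146.382]))]
wrist oilbottle [(array([334.7,   2.2]), 0.89, array([700.158, 301.297]))]
cap [287.5, 108.6, 335.8, 155.2] 0.78
[565.1 319.5   6. ]
ellipse 311.3984603881836 132.70376014709473 (50.220848083496094, 50.81357955932617) [564.1 319.8   6. ]
spigot [514.1, 58.5, 640.0, 176.3] 0.66
[600.6  18.4   6. ]
```

{"fn": "move_arm", "kwargs": {"moves": [[[-0.16,3.7,1.12,0],[-0.16,3.7,1.12,0],[-0.16,3.7,1.13,0],[-0.16,3.7,1.13,0],[0,0,0,0],[0,0,0,0]]]}}

```text
clock: 31.68
position: [563.5, 317.4, 106.7]
eef_rot: [-1.575, -0.002, -1.513]
force: [-0.1, 0.2, -0.3]
opening: 50.6
```

```bash
python3 - <<'E'
from h import *
np.set_printoptions(precision=1,suppress=True)
s=bot.state(); print(s["position"],s["eef_rot"])
f=imaging.grab_frame("wrist"); g=cv2.cvtColor(f["pixels"],cv2.COLOR_RGB2GRAY)
p=s["position"]; 
print([ (q["uv"],q["conf"],onz(f,q["uv"],0)) for q in finder.tip_of(f,"cap")[:1]],[ (q["extent"],q["conf"]) for q in finder.recognise(f,"cap")[:1]])
c=proj(f,[p[0],p[1],38]); print("TCP axis px at z38",c,"z6",proj(f,[p[0],p[1],6]))
x,y=int(c[0]),int(c[1]); cv2.imwrite("pics/q.png",cv2.resize(f["pixels"][y-110:y+90,x-100:x+100,::-1],None,fx=3,fy=3)); print(x-100,y-110)
E
```

```text
[563.5 317.4 106.7] [-1.6 -0.  -1.5]
[([319.2, 205.9], 0.81, array([563.8, 317.2,   0. ]))] [([278.6, 167.2, 355.3, 241.8], 0.57)]
TCP axis px at z38 [319.2 222.7] z6 [319.  208.5]
219 112
```

View pics/q.png

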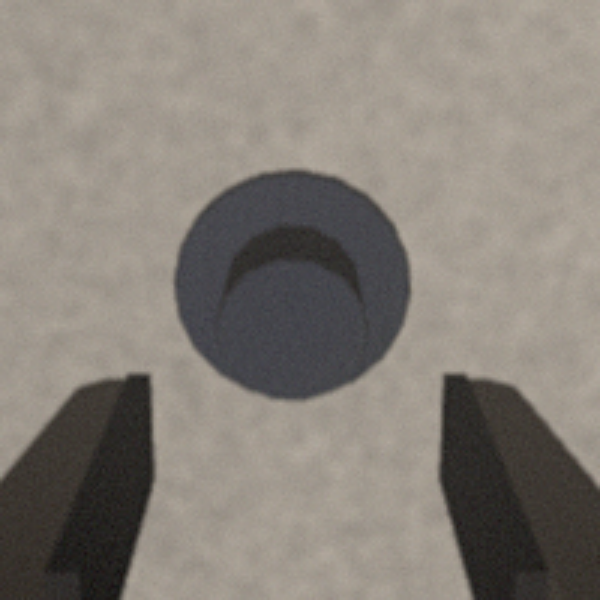

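The flange circle is centred at (316.7,207), about 2 mm left of the TCP axis at (319,208.5). I'll correct by that, then descend and grip the hub.

{"fn": "move_arm", "kwargs": {"moves": [[[-0.18,1.5,0.1,0],[0,2.5,0,0],[0,2,0,0],[0,1.1,0,0],[0,0.5,0,0],[0,0,0,0]]]}}

```text
clock: 32.33
position: [565.3, 320.0, 32.0]
eef_rot: [-1.571, -0.0, -1.513]
force: [0.4, 0.4, 0.4]
opening: 50.7
```

{"fn": "move_arm", "kwargs": {"moves": [[[0,0,0,0],[0,0,0,0],[0,0,0,0],[0,0,0,0],[0,0,0,0],[0,0,0,0],[0,0,0,0]]], "claw": 0}}

```text
clock: 32.92
position: [566.4, 320.3, 33.7]
eef_rot: [-1.569, 0.001, -1.513]
force: [-0.5, -1.5, 7.2]
opening: 33.3
```

{"fn": "move_arm", "kwargs": {"moves": [[[0,-1,0,0],[0,-3,0,0],[0,-4,0,0],[0,-4,0,0],[0,-4,0,0],[0,-4,0,0],[0,0,0,0]]]}}

```text
clock: 33.5
position: [569.0, 322.0, 242.1]
eef_rot: [-1.559, 0.006, -1.513]
force: [1.7, 1.0, -1.3]
opening: 32.8
```

```bash
cat > r.py <<'E'
from h import *
np.set_printoptions(precision=1,suppress=True)
f=imaging.grab_frame("wrist"); s=bot.state(); p=s["position"]; print(s["clock"],p,s["eef_rot"],s["opening"])
print("axis px z-24",proj(f,p+[0,0,-24]),"z+8",proj(f,p+[0,0,8]))
print([ (q["uv"],q["conf"],onz(f,q["uv"],p[2]-30)) for q in finder.tip_of(f,"cap")[:1]])
c=proj(f,p+[0,0,-24]); x0,y0=int(c[0])-90,int(c[1])-90; im=f["pixels"][y0:y0+180,x0:x0+180]
print("sp",[(q["uv"],q["conf"],onz(f,q["uv"],40)) for q in finder.tip_of(f,"spigot")[:1]])
save(f,"r.png"); cv2.imwrite("pics/r2.png",cv2.resize(im[:,:,::-1],None,fx=3,fy=3)); print(x0,y0)
E
python3 r.py
```

```text
33.55 [567.8 321.3 238.2] [-1.6  0.  -1.5] 33.70971102072386
axis px z-24 [321.1 250.1] z+8 [321.4 277.2]
[([315.7, 248.0], 0.89, array([566.4, 324.3, 208.2]))]
sp []
231 160
```

{"fn": "move_arm", "kwargs": {"moves": [[[3.59,0.5,-0.44,0],[3.59,0.5,-0.44,0],[3.59,0.5,-0.44,0],[3.59,0.5,-0.44,0],[3.59,0.5,-0.44,0],[3.59,0.5,-0.44,0],[3.59,0.5,-0.44,0],[3.59,0.5,-0.44,0],[0,0,0,0],[0,0,0,0]]]}}

```text
clock: 34.48
position: [545.2, 29.5, 190.2]
eef_rot: [-1.575, 0.0, -1.516]
force: [0.6, 0.3, -1.9]
opening: 33.3
```

```bash
python3 r.py; python3 r.py|tail -3; python3 - <<'E'
import cv2
a=cv2.imread("pics/r.png"); cv2.imwrite("pics/r3.png",cv2.resize(a[20:290,160:480],None,fx=2.2,fy=2.2,interpolation=cv2.INTER_CUBIC))
E
```

```text
34.5333 [545.8  30.7 190.7] [-1.6  0.  -1.5] 33.296211204047665
axis px z-24 [317.6 249.5] z+8 [317.5 278.3]
[([320.4, 251.4], 0.93, array([542.1,  28.9, 160.7]))]
sp [([320.4, 131.2], 0.97, array([598.2,  31.2,  40. ]))]
227 159
[([321.3, 246.8], 0.63, array([546.3,  31.1, 161.9]))]
sp [([325.2, 131.6], 0.69, array([599.8,  29.9,  40. ]))]
229 160
```

View pics/r3.png

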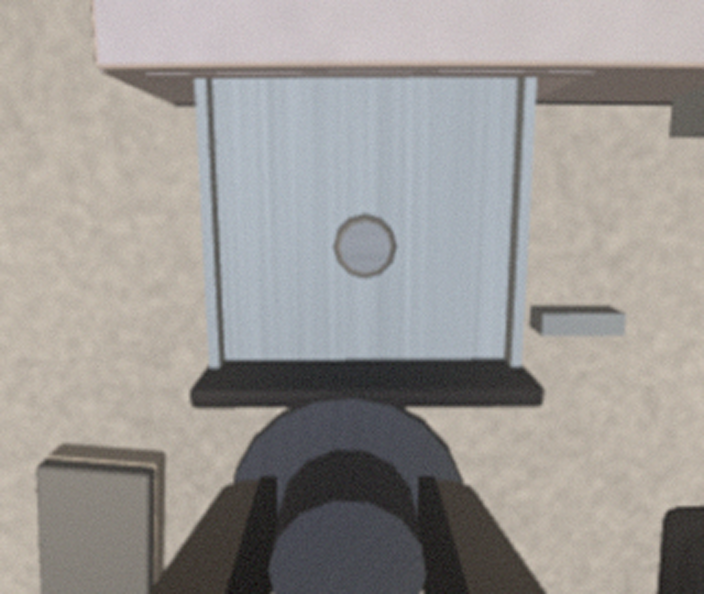

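The last picture shows the open drawer with the spigot circle centred at about (326,132), and the cap held upright with its flange centre at about (318,253). I'll fit both numerically.

```bash
cat > t.py <<'E'
from h import *
from scipy.optimize import least_squares
np.set_printoptions(precision=2,suppress=True)
def fit(f,ctr,z,rad,angs,lo,hi,sign,free=False):
    g=cv2.GaussianBlur(cv2.cvtColor(f["pixels"],cv2.COLOR_RGB2GRAY),(3,3),0).astype(np.float32)
    P=[]
    for a in angs:
        rr=np.arange(lo,hi,.25); pts=np.array([proj(f,[ctr[0]+r*np.cos(a),ctr[1]+r*np.sin(a),z]) for r in rr],np.float32)
        v=cv2.remap(g,pts[:,0].reshape(1,-1),pts[:,1].reshape(1,-1),cv2.INTER_LINEAR)[0]
        d=np.diff(v)*sign; i=int(np.argmax(d)) 
        if d[i]>2: P.append([ctr[0]+rr[i]*np.cos(a),ctr[1]+rr[i]*np.sin(a)])
    P=np.array(P)
    fun=(lambda c:np.hypot(*(P-c[:2]).T)-(c[2] if free else rad))
    s=least_squares(fun,list(ctr)+([rad] if free else []),loss="soft_l1",f_scale=.4); return s.x,len(P),np.median(np.abs(fun(s.x)))
f=imaging.grab_frame("wrist"); st=bot.state(); p=st["position"]; print(p,st["eef_rot"])
# world angles: +x=up in picture, +y=left
A=np.deg2rad(np.r_[30:80:4,-80:-29:4])
for zz in(-24.5,): print("flange",fit(f,[p[0]-1,p[1]],p[2]+zz,30,A,24,36,1))
print("flange free",fit(f,[p[0]-1,p[1]],p[2]-24.5,30,A,24,36,1,True))
B=np.deg2rad(np.arange(0,360,10))
for z in (40,47,50): 
    c=onz(f,(325.9,131.8),z)[:2]; print("spigot z",z,c,fit(f,c,z,12,B,8,16,-1,True),fit(f,c,z,12,B,8,16,1,True))
E
python3 t.py
```

```text
[547.08  32.26 192.36] [-1.57  0.   -1.51]
flange (array([544.69,  33.37]), 24, np.float64(0.45410072248346367))
flange free (array([546.61,  33.5 ,  28.78]), 24, np.float64(0.11851424703790592))
spigot z 40 [600.2   29.71] (array([599.76,  29.75,   9.53]), 36, np.float64(0.13243290659845108)) (array([599.71,  29.77,  11.99]), 36, np.float64(0.1901259236230617))
spigot z 47 [600.74  29.9 ] (array([600.29,  30.02,   9.35]), 36, np.float64(0.14175077126362368)) (array([600.29,  29.98,  11.77]), 36, np.float64(0.1375389041801558))
spigot z 50 [600.96  29.98] (array([600.45,  30.02,   9.23]), 36, np.float64(0.15845405507167065)) (array([600.56,  30.01,  11.55]), 36, np.float64(0.1430771848470247))
```

```bash
cat >> t.py <<'E'
print("----")
D=[]
for i in range(5):
    f=imaging.grab_frame("wrist"); p=bot.state()["position"]; T=np.array(f["pose"])[:3,3]
    a=fit(f,[p[0]-1,p[1]],p[2]-24.5,30,A,24,36,1,True)[0]; c=onz(f,(325.9,131.8),47)[:2]; b=fit(f,c,47,12,B,8,16,1,True)[0]
    print(p,T-p,a,b,b[:2]-a[:2],b[:2]-p[:2]); 
E
python3 t.py|sed -n '/----/,$p'
```

```text
----
[547.12  31.99 192.48] [ 76.12   5.68 150.6 ] [546.48  33.28  28.89] [600.34  29.93  11.72] [53.86 -3.35] [53.22 -2.05]
[547.13  31.84 192.54] [ 76.11   5.67 150.61] [546.49  33.14  28.89] [600.35  29.91  11.68] [53.86 -3.22] [53.22 -1.92]
[547.15  31.69 192.57] [ 76.08   5.65 150.61] [546.3   32.93  29.02] [600.3   29.92  11.72] [54.   -3.01] [53.15 -1.77]
[547.12  31.61 192.55] [ 76.1    5.57 150.65] [546.55  32.84  28.9 ] [600.28  29.96  11.7 ] [53.74 -2.87] [53.16 -1.65]
[547.12  31.49 192.55] [ 76.1    5.56 150.65] [546.28  32.68  29.01] [600.33  29.98  11.74] [54.05 -2.69] [53.21 -1.51]
```

{"fn": "move_arm", "kwargs": {"moves": [[[0.17,0,1.79,0],[0.17,0,1.79,0],[0.17,0,1.79,0],[0,2.5,0,0],[0,2.5,0,0],[0,2.5,0,0],[0,1.5,0,0],[0,0,0,0],[0,0,0,0],[0,0,0,0]]]}}

```text
clock: 35.97
position: [601.8, 29.3, 103.6]
eef_rot: [-1.569, -0.0, -1.513]
force: [0.4, -0.3, -1.5]
opening: 33.3
```

```bash
python3 - <<'E'
from h import *
for i in range(4):
    f=imaging.grab_frame("side"); s=bot.state(); print(s["clock"],s["position"],s["eef_rot"],s["force"])
q=finder.recognise(f,"drawer"); print(q[:1])
E
```

```text
36.0167 [602.07346169  29.317817   103.92031054] [-1.56855400e+00 -9.56520424e-06 -1.51303204e+00] [ 0.27164809 -0.10976166 -2.18930139]
36.0667 [602.05414195  29.31692833 104.01277403] [-1.56838803e+00 -3.21543245e-05 -1.51296524e+00] [-0.03102161 -0.29708746 -1.83617361]
36.1167 [601.94037201  29.31705391 103.96077148] [-1.56842701e+00  4.18212466e-06 -1.51304370e+00] [ 0.85481443  0.24595864 -2.15354966]
36.1667 [601.80086232  29.30163866 103.78617529] [-1.56866547e+00 -3.30056598e-05 -1.51295886e+00] [ 0.23566077  0.03063564 -2.57610558]
[{'extent': [294.5, 188.7, 345.9, 230.0], 'conf': 0.72}]
```

{"fn": "move_arm", "kwargs": {"moves": [[[0,0.5,-0.06,0],[0,0.5,0,0],[0,0.4,0,0],[0,0.3,0,0],[0,0.2,0,0],[0,0,0,0]]]}}

```text
clock: 36.72
position: [600.4, 29.2, 82.9]
eef_rot: [-1.571, -0.0, -1.513]
force: [-0.2, -0.3, -1.5]
opening: 33.2
```

{"fn": "move_arm", "kwargs": {"moves": [[[0,0.2,0,0],[0,0.2,0,0],[0,0.2,0,0],[0,0.2,0,0],[0,0,0,0]]]}}

```text
clock: 37.13
position: [601.9, 29.1, 75.7]
eef_rot: [-1.568, -0.0, -1.513]
force: [6.0, -1.9, -1.3]
opening: 33.7
```

The bore is over the spigot and pushes the tool towards +x, so I'll ease +x by 1 mm and continue down.

{"fn": "move_arm", "kwargs": {"moves": [[[0,0,0.1,0],[0,0.1,0,0],[0,0.1,0,0],[0,0.1,0,0],[0,0,0,0]]]}}

```text
clock: 37.55
position: [602.4, 29.1, 73.6]
eef_rot: [-1.569, -0.0, -1.513]
force: [2.4, -1.7, 9.0]
opening: 33.3
```

{"fn": "move_arm", "kwargs": {"moves": [[[0,0.1,0,0],[0,0.1,0,0],[0,0,0,0]]]}}

```text
clock: 37.8
position: [603.2, 29.2, 73.4]
eef_rot: [-1.567, -0.0, -1.513]
force: [-2.6, -3.0, 26.2]
opening: 33.3
```

The force now rises in z at a TCP height of 73.4. That matches the flange on the drawer floor, since the grasp was about 33 mm above the underside. I'll relieve, open and back off.

{"fn": "move_arm", "kwargs": {"moves": [[[0,-0.15,0,0],[0,0,0,0]]]}}

```text
clock: 37.97
position: [602.5, 29.2, 73.6]
eef_rot: [-1.568, -0.0, -1.513]
force: [0.8, -3.0, 14.7]
opening: 33.2
```

{"fn": "move_arm", "kwargs": {"moves": [[[0,0,0,0],[0,0,0,0],[0,0,0,0],[0,0,0,0],[0,0,0,0]]], "claw": 0.5}}

```text
clock: 38.38
position: [600.8, 29.4, 71.5]
eef_rot: [-1.572, 0.0, -1.513]
force: [-0.1, -0.1, -0.4]
opening: 46.0
```

{"fn": "move_arm", "kwargs": {"moves": [[[0,-0.5,0,0],[0,-1,0,0],[0,-2,0,0],[0,-3,0,0],[0,-3,0,0],[0,-2.5,-1,0],[0,0,-3,0],[0,0,-2,0],[0,0,0,0],[0,0,0,0]]]}}

```text
clock: 39.22
position: [541.2, 25.8, 193.2]
eef_rot: [-1.57, 0.0, -1.513]
force: [0.3, -0.0, -0.5]
opening: 46.1
```

```bash
cat > u.py <<'E'
from h import *
import types
src=open("t.py").read().split("f=imaging")[0]; exec(src)
f=imaging.grab_frame("wrist"); save(f,"u.png"); p=bot.state()["position"]; print(p)
print("cap",[(q["uv"],q["conf"],onz(f,q["uv"],40)) for q in finder.tip_of(f,"cap")[:2]],[(q["extent"]) for q in finder.recognise(f,"cap")[:1]])
c=np.array([600.4,29.8]); B=np.deg2rad(np.arange(0,360,8))
for z,r,lo,hi in((46,30,24,36),(78,17,12,22)):
    for sg in(1,-1): print(z,sg,fit(f,c,z,r,B,lo,hi,sg,True))
A=np.deg2rad(np.r_[-60:61:8])
for sg in(1,-1): print("front arc",fit(f,c,46,30,A,25,36,sg,True))
f2=imaging.grab_frame("side"); save(f2,"uside.png")
for t in("cap","spigot"): print(t,[(q["uv"],q["conf"],onz(f2,q["uv"],40)) for q in finder.tip_of(f2,t)[:2]])
print(finder.recognise(f2,"drawer")[:1],[proj(f2,[600.4,29.8,z]) for z in(40,78,88)],finder.recognise(f2,"cap")[:1])
E
python3 u.py
```

```text
[542.08  25.85 193.01]
cap [([321.3, 126.6], 0.62, array([598.62,  27.24,  40.  ]))] [[286.1, 90.2, 354.8, 161.5]]
46 1 (array([599.58,  30.16,  29.35]), 45, np.float64(0.16139928797265668))Traceback (most recent call last):
  File "u.py", line 8, in <module>
    for sg in(1,-1): print(z,sg,fit(f,c,z,r,B,lo,hi,sg,True))
                                ~~~^^^^^^^^^^^^^^^^^^^^^^^^^
  File "<string>", line 14, in fit
    return func(*args, **kwargs)
    vector_fun = VectorFunction(
        fun_wrapped,
    ...<6 lines>...
        workers=workers
    )
    self._update_fun()
    ~~~~~~~~~~~~~~~~^^
    self.f = self.fun_wrapped(xp_copy(self.x))
             ~~~~~~~~~~~~~~~~^^^^^^^^^^^^^^^^^
    return np.atleast_1d(self.fun(x))
                         ~~~~~~~~^^^
    return self.f(x, *self.args, **self.kwargs)
           ~~~~~~^^^^^^^^^^^^^^^^^^^^^^^^^^^^^^
  File "<string>", line 13, in <lambda>
ValueError: operands could not be broadcast together with shapes (0,) (2,)
```

The seated flange fits a clean circle at floor height (centre 599.6, 30.2, spigot 600.3, 30.0). Its scale of 0.978 matches the spigot's 0.977; if it were sitting 10 mm high it would read about 3% larger. One last check of the bystanders, drawer and pin.

```bash
python3 w.py z scene,side mouse slidebox oilbottle objcase pin@9 pin_tip@5 cap@40; python3 - <<'E'
import cv2,numpy as np
for c,B in(("scene",{"mouse":(245,160,280,197),"slidebox":(355,145,388,182),"bottle":(450,195,474,230),"objcase":(192,236,220,275)}),("side",{"mouse":(248,247,298,280),"slidebox":(243,192,282,216),"bottle":(318,150,334,180),"objcase":(385,260,412,300)})):
    a=cv2.imread(f"pics/{c}0.png").astype(float);b=cv2.imread(f"pics/z{c}.png").astype(float)
    for n,(l,t,r,bt) in B.items():
        x=cv2.cvtColor(a[t:bt,l:r].astype(np.float32),cv2.COLOR_BGR2GRAY);y=cv2.cvtColor(b[t:bt,l:r].astype(np.float32),cv2.COLOR_BGR2GRAY)
        print(c,n,np.round(cv2.phaseCorrelate(x.astype(float),y.astype(float),cv2.createHanningWindow(x.shape[::-1],cv2.CV_64F))[0],2),np.abs(x-y).mean().round(1))
E
```

```text
39.3667 [542.533  25.884 192.447] [-1.57   0.    -1.513] [-0.289 -0.506  0.354] 45.98517610805938
scene mouse [(array([264.5, 183.9]), 0.62, array([ 448.531, -151.085]))]
scene slidebox [(array([367.9, 165.8]), 0.81, array([438.594, 137.71 ]))]
scene oilbottle [(array([461.9, 219.7]), 0.66, array([687.755, 310.368]))]
scene objcase [(array([210. , 261.3]), 0.58, array([ 682.751, -308.44 ]))]
scene pin [(array([209.2, 172.3]), 0.5, array([ 378.026, -293.551])), (array([338.9, 256.5]), 0.39, array([740.232, -16.54 ]))]
scene pin_tip [(array([214.2, 188.4]), 0.63, array([ 441.619, -284.009]))]
scene cap [(array([346.4, 204. ]), 0.58, array([609.124,  33.072]))]
side mouse [(array([272.6, 271.1]), 0.7, array([ 438.408, -165.128])), (array([317.3, 208. ]), 0.6, array([615.335,  91.682]))]
side slidebox [(array([329. , 177.1]), 0.56, array([706.551, 283.42 ]))]
side oilbottle [(array([327.8, 174.9]), 0.77, array([707.25, 301.31])), (array([289.3, 300. ]), 0.49, array([ 458.481, -272.443]))]
side objcase [(array([397.7, 290.5]), 0.72, array([ 698.186, -308.218]))]
side pin [(array([248.5, 308.8]), 0.67, array([ 369.136, -284.377]))]
side pin_tip [(array([287.3, 302. ]), 0.64, array([ 452.408, -282.54 ]))]
side cap [(array([316.2, 203.3]), 0.62, array([602.974,  53.009]))]
scene mouse [ 0.22 -0.06] 4.6
scene slidebox [ 0.1  -0.14] 10.8
scene bottle [ 0.04 -0.04] 4.1
scene objcase [-0.03 -0.04] 4.3
side mouse [-0.07  0.01] 3.8
side slidebox [-0.07 -0.14] 3.3
side bottle [ 0.04 -0.06] 3.2
side objcase [0.48 0.08] 2.9
```

The bystanders haven't moved, the drawer is open, the pin is on the bench and the cap is seated. Handing in.

```bash
python3 -c "
from rig import job_done; print(job_done())"
```

```text
the job is handed in; nothing more can be done
None
```

I finished all the steps in order and handed the job in at about 39.4 s on the robot's clock. No verdict is reported.

- **Pin:** I drew it from the block by its shank, turned it round and laid it down, then retook it by the handle.
- **Latch:** The tip met the paddle about 58 mm into the hole at about 5 N. A further 8 mm released the drawer, which both cameras then saw standing open. The pin now lies on the bench near (358…452, -284).
- **Filter holder:** I put it on the spigot and pressed to about 26 N before releasing. Its flange is centred at (599.6, 30.2), against a spigot measured at (600.3, 30.0). It looks level and at drawer-floor height, so not perched on top of the spigot.
- **Bystanders:** The mouse, slide box, bottle and objective case show shifts of 0.5 pixel or less against the first pictures.

**Checks that disagreed or failed:**
- The networks' single-camera positions scatter by 10 to 20 mm, and the side camera once reported the slide box where the bottle stands, so I relied on picture comparison for the bystanders.
- A separate fit of the holder's hub top failed, so seating rests on the flange fit and the contact force and height.
- The final drawer and holder state was checked only by numbers, because I had used all 12 picture views.

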